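# Collect the sample pots in the tray and hold them gathered in its green corner

## Robot

A 6-joint arm with a two-finger parallel gripper is mounted at the origin on the work surface. World frame = base frame: x ahead of the robot, y to its left, z up, the work surface at z = 0. Lengths are in m, angles in rad, forces in N, time in s.
With the tool pointing down it reaches from about 0.35 to 0.85 m from the base axis. Payload 8.1 kg.
Tool frame: the origin (TCP) lies at the very end of the fingers, on their centre line; the grasp point (between the pads) lies 19 mm behind it; z points along the fingers, y is the direction in which the jaws open and shut (so a half turn about z gives the same grasp; the last joint's range is limited). The gripper opens to 93 mm and grips with 3 to 60 N. Pads are 15 mm wide; open, the fingers measure 128 mm over their backs; the gripper's body (75 mm by 188 mm) begins 65 mm behind the grasp point.
Start: joints at [-1.199, 0.13, 1.488, -0, 1.523, -0.085], TCP at [0.265, -0.538, 0.219] pointing down, gripper open.
Joint ranges: [-2.96, 2.96], [-0.89, 2.26], [0.02, 2.5], [-1.34, 4.48], [0, 2.73], [-2.66, 2.66]. Speed limits (rad/s): [2.39, 2.39, 2.79, 3.14, 3.14, 3.14].

## Interface

Orientations are given as a rotation vector (axis times angle).
In Python, from plant import * gives the robot as it stands.
- The arm moves only by the tool apply_moves, never from a script. Its argument "commands" is one flat list of numbers, 7 for each row, row after row: the shift along the world's x, y, z in cm, then the turn, a rotation vector about the world's x, y, z in rad, then the finger opening in cm, from 0 to 9.3. A call has 1 to 8 rows; each row shifts and turns the pose as measured when the row begins; what a row does not reach is not made up. A row lasts 1/8 s, in which the tool goes at most 62.5 mm and 10.7 degrees, less where a joint would pass 70% of its speed; a pose out of reach is approached as far as the arm can. A call with a gripper value outside its range is refused whole. The fingers move at their own pace and stop on an object; "squeeze" is the grip in N (left out, the last holds). Time passes only in rows, so rows that do not move let the fingers close. It gives the time, the measured TCP pose, the force and the opening at its end, in the units of the state.
- read_state(): the state, without advancing time (a new reading comes with each control period).
- read_camera(name): name is "scene" or "top" or "wrist"; returns (picture, depth): 384x512x3 uint8, blue, green, red; 384x512 float32, m along the optical axis (not along the pixel's ray), 0 where there is no reading.
- camera_model(name): a dict with "intrinsics" (3x3 intrinsics, pixels), "R" (3x3) and "t" (3): a world point X has camera coordinates R X + t. Camera axes: x right, y down, z forward; pixel columns grow to the right and rows downward; lengths in m; the calibration is good to about 2 mm. A picture is of the moment at which its call begins: read the wrist's pose just before it. camera_model takes no time and is no camera call; for the wrist camera it gives the pose at the moment of the call.
- close_job(): hands the job in, once; it reports no verdict.
Trained networks look in the newest picture that a camera, given by its name, has taken for a name from the list of things; names that differ only in an ending like _2 or _b are one class to them, and where a whole thing is asked for, a point or a joint stands for the part that bears it (a point fixed in the world has none). Each returns a list of dicts, best first, with "conf" (0 to 1); they miss things now and then, are a little off and sometimes report something else, mostly with a low value. They report only what shows in the picture. A call takes as long as a camera call. They do not tell look-alikes from the thing itself.
- find_in(query, camera): "point" ([x, y, z] in m, in the coordinates of the camera as it stood for that picture, good to about 4 mm: the middle of the surface that is visible of it).
- cut_out(query, camera): "mask" (384x512 bool, what is visible of it).
- spot_point(query, camera): "point" ([x, y, z] in m, in the coordinates of the camera as it stood for that picture, good to about 4 mm: a listed point, or the origin of a listed thing).
The state is a dict: "t": time; "q": joint angles; "dq": joint speeds; "joint_torque": joint torques, N m; "tool_pos": TCP position; "orientation": TCP orientation; "force": force on the tool from outside, world axes, zero at the start; "wrist_torque": the same for the moment, N m; "opening": finger opening in m.
Only numpy, scipy, OpenCV 4.12 (cv2) and the standard library are available. Lean on these libraries where they do the work, as an engineer would, in place of code of your own. Each camera call takes 0.05 s, during which the arm holds its last target. There are 200 camera calls.

## Task

Stand the two stray sample pots (orange lid and yellow lid) from the bench upright in the white tray, while the tray stands level on the bench. Then lift the tray clear of the bench by its blue carrying bar and tip it until all four pots have slid, still standing on its floor, together into the green-marked corner. Finish while still holding the tray up and tilted like that, keeping hold of it with the pots at rest in the corner; leave everything else on the bench where it is.

Things in the scene. Friction and masses are not known exactly. Their poses are not given: they have to be found in the camera images.
- tray_grip (a point): centre of the tray's blue carrying bar: a straight flat-sided bar 16 mm thick (tray x) and 24 mm tall, running the full 212 mm width of the tray along tray y over its middle, 92 mm above the tray's underside when level; beneath it lie 75 mm of free height over the tray's floor. Its axes are the tray's: z up out of the tray, x along the long side, y along the bar. The bar grips well (friction about 0.6); the empty tray weighs 0.32 kg
- tray_floor (a point): centre of the upper face of the white tray's floor (5 mm above the underside), axes as the tray's. The tray is open, 270 mm (x) by 200 mm (y) inside, walls 6 mm thick, 45 mm high over the underside, and stands loose on the bench. Floor and walls are slick: pots begin to slide at a slope of roughly 10 degrees, and run along the walls into the corner at about 20 to 30 degrees of tilt
- tray_corner (a point): the inside corner of the tray's floor that is marked green (green floor patch and green wall ends), at x = -135 mm, y = -100 mm from tray_floor in tray axes
- pot_orange_mid (a point): centre (20 mm up) of the stray round sample pot with an orange screw lid, diameter 44 mm, height 40 mm, 40 g, standing on the bench; z is its axis
- pot_yellow_mid (a point): centre (17 mm up) of the stray round sample pot with a yellow screw lid, diameter 36 mm, height 34 mm, 40 g, standing on the bench; z is its axis
- pot_blue_mid (a point): centre (19 mm up) of the pot with a blue screw lid, diameter 40 mm, height 38 mm, 40 g, standing in the half of the tray away from the green corner (tray x over +50 mm); the other half is empty at the start
- pot_red_mid (a point): centre (19 mm up) of the pot with a red screw lid, diameter 40 mm, height 38 mm, 40 g, standing in the same half of the tray
- tray: the tray itself, origin under its centre, axes as above
- table: the dark grey bench top, upper face at height 0
- flask_orange: glass bottle with orange cap, 84 mm across, 145 mm tall, at the back left, to be left alone; origin under its centre
- flask_black: glass bottle with black cap, 84 mm across, 145 mm tall, at the back right, to be left alone; origin under its centre
- drink_bottle: magenta drinking bottle, 72 mm across, 200 mm tall, at the back, to be left alone; origin under its centre
- tip_box: blue box with clear lid, 120 x 85 x 63 mm, at the left, to be left alone; origin under its centre
- marker: marker pen, 128 mm long, 12 mm thick, lying at the right, to be left alone; origin under its middle
- tube_rack: fixed blue rack of capped tubes, 100 x 200 mm, 111 mm tall, at the left; origin under its centre
- pot_blue: the blue-lidded pot, origin at the centre of its underside
- pot_red: the red-lidded pot, origin at the centre of its underside
- pot_orange: the orange-lidded pot, origin at the centre of its underside
- pot_yellow: the yellow-lidded pot, origin at the centre of its underside
There are look-alikes about, which are no part of the job. What is shaped like the pot_orange but black is not meant.

How it is judged:
On the way:
1. the orange-lidded and yellow-lidded pots stand released and upright in the tray, the tray level on the bench (angle between tray_floor's own z axis and vertical below 0.06 rad and height (world z) of tray_floor below 0.012 m and x of pot_orange_mid in the frame of tray_floor between -0.135 and 0.135 m and y of pot_orange_mid in the frame of tray_floor between -0.1 and 0.1 m and z of pot_orange_mid in the frame of tray_floor between 0.005 and 0.03 m and angle between the z axis of each of pot_orange_mid, pot_yellow_mid and the z axis of tray_floor, either way round below 0.25 rad and contact force between the fingers and pot_orange below 0.05 N and linear speed of each of pot_orange, pot_yellow below 0.03 m/s and x of pot_yellow_mid in the frame of tray_floor between -0.135 and 0.135 m and y of pot_yellow_mid in the frame of tray_floor between -0.1 and 0.1 m and z of pot_yellow_mid in the frame of tray_floor between 0.005 and 0.03 m and contact force between the fingers and pot_yellow below 0.05 N), for 0.2 s.
At the end, for the whole second after the job is handed in: Gripper holds the tray, green corner over 20 mm above the bench, touching no bench or bystander, both sides sloping to that corner by 6 degrees or more, tilt under 57 degrees; all four pots stand on its floor, centres within 145 mm of the corner, at rest, no finger on them (height (world z) of tray_corner above 0.02 m and contact force between tray and table below 0.05 N and contact force between the fingers and tray above 1 N and angle between tray_floor's own x axis and vertical below 1.466 rad and angle between tray_floor's own y axis and vertical below 1.466 rad and angle between tray_floor's own z axis and vertical below 1 rad and linear speed of each of tray, pot_blue, pot_red, pot_orange, pot_yellow below 0.03 m/s and contact force between tray and flask_orange below 0.05 N and contact force between tray and flask_black below 0.05 N and contact force between tray and drink_bottle below 0.05 N and contact force between tray and tip_box below 0.05 N and contact force between tray and marker below 0.05 N and contact force between tray and tube_rack below 0.05 N and x of pot_blue_mid in the frame of tray_floor between -0.135 and 0.135 m and y of pot_blue_mid in the frame of tray_floor between -0.1 and 0.1 m and z of pot_blue_mid in the frame of tray_floor between 0.005 and 0.03 m and angle between the z axis of each of pot_blue_mid, pot_red_mid, pot_orange_mid, pot_yellow_mid and the z axis of tray_floor, either way round below 0.25 rad and distance between each of pot_blue_mid, pot_red_mid, pot_orange_mid, pot_yellow_mid and tray_corner below 0.145 m and contact force between the fingers and pot_blue below 0.05 N and x of pot_red_mid in the frame of tray_floor between -0.135 and 0.135 m and y of pot_red_mid in the frame of tray_floor between -0.1 and 0.1 m and z of pot_red_mid in the frame of tray_floor between 0.005 and 0.03 m and contact force between the fingers and pot_red below 0.05 N and x of pot_orange_mid in the frame of tray_floor between -0.135 and 0.135 m and y of pot_orange_mid in the frame of tray_floor between -0.1 and 0.1 m and z of pot_orange_mid in the frame of tray_floor between 0.005 and 0.03 m and contact force between the fingers and pot_orange below 0.05 N and x of pot_yellow_mid in the frame of tray_floor between -0.135 and 0.135 m and y of pot_yellow_mid in the frame of tray_floor between -0.1 and 0.1 m and z of pot_yellow_mid in the frame of tray_floor between 0.005 and 0.03 m and contact force between the fingers and pot_yellow below 0.05 N); the arm keeps its last pose, push and grip.
It fails at once if a bystander is pushed more than 40 mm or knocked over (distance of any of flask_orange, flask_black, drink_bottle, tip_box, marker from where it was at the start of the episode above 0.04 m or angle between any of flask_orange, flask_black, drink_bottle, tip_box, marker's own z axis and vertical above 0.5 rad).
It also fails if it takes over 72 s, if anything falls off the work surface, if the arm or the gripper's body presses on something with over 40 N, if the wrist force passes 120 N, or if a joint passes its speed limit or range.

## Working session

There is one attempt and no reset: what is moved stays moved. The work goes in short steps, Python scripts to look and compute and a tool call to move; the robot and the scene stay as the last step left them, time stands still between calls to the robot, and variables do not carry over. Pictures are saved under pics/ and viewed, about 8 in all and at most 12, crops included, and the job is handed in when it is done.

Besides the shell and the picture viewer there is one more tool, called after "Emit:" as name(argument=value, ...) on one line, values as JSON. apply_moves: Moves the arm, as the interface text tells. Its arguments: {"type":"object","properties":{"commands":{"type":"array"},"squeeze":{"type":"number"}},"required":["commands"]}

```bash
mkdir -p pics; ls
cat > h.py <<'E'
from plant import *
import numpy as np, cv2
from scipy.spatial.transform import Rotation as Rn
def w(p,m): return m["R"].T@(np.array(p)-m["t"])
E
python3 - <<'E'
from h import *
s=read_state();print(s['t'],s['tool_pos'],s['orientation'],s['opening'])
a,da=read_camera("top");b,db=read_camera("scene")
cv2.imwrite("pics/a.png",a);cv2.imwrite("pics/b.png",b)
for c in("top","scene"):
  m=camera_model(c)
  for q in "tray_grip tray_floor tray_corner pot_orange_mid pot_yellow_mid pot_blue_mid pot_red_mid".split():
    print(c,q,[(np.round(w(r["point"],m),3).tolist(),round(r["conf"],2)) for r in spot_point(q,c)[:3]])
E
```

```text
pics
0.0 [ 0.26447297 -0.53793846  0.21757234] [-3.05820603e+00 -7.10893056e-01  3.78431444e-04] 0.0929754359948895
top tray_grip [([0.522, 0.046, 0.094], 0.68)]
top tray_floor [([0.523, 0.047, 0.002], 0.65), ([0.77, -0.129, -0.001], 0.5)]
top tray_corner [([0.363, -0.002, 0.008], 0.6)]
top pot_orange_mid [([0.478, -0.322, 0.019], 0.66), ([0.477, -0.186, 0.018], 0.61), ([0.769, -0.127, -0.004], 0.51)]
top pot_yellow_mid [([0.391, 0.415, 0.003], 0.73), ([0.397, -0.258, 0.022], 0.66), ([0.519, 0.049, 0.093], 0.22)]
top pot_blue_mid [([0.588, 0.044, 0.025], 0.66)]
top pot_red_mid [([0.572, 0.002, 0.022], 0.68)]
scene tray_grip [([0.383, -0.001, -0.002], 0.66), ([0.521, 0.046, 0.094], 0.56)]
scene tray_floor [([0.518, 0.042, 0.003], 0.56)]
scene tray_corner [([0.361, -0.007, 0.001], 0.79)]
scene pot_orange_mid [([0.617, -0.332, 0.018], 0.73), ([0.582, 0.046, 0.02], 0.68), ([0.568, -0.003, 0.001], 0.62)]
scene pot_yellow_mid [([0.55, -0.261, -0.002], 0.57), ([0.523, 0.045, 0.091], 0.46), ([0.397, -0.253, 0.014], 0.45)]
scene pot_blue_mid [([0.581, 0.047, 0.025], 0.6)]
scene pot_red_mid [([0.574, -0.005, 0.025], 0.72), ([0.398, -0.254, 0.012], 0.41)]
```

View pics/a.png

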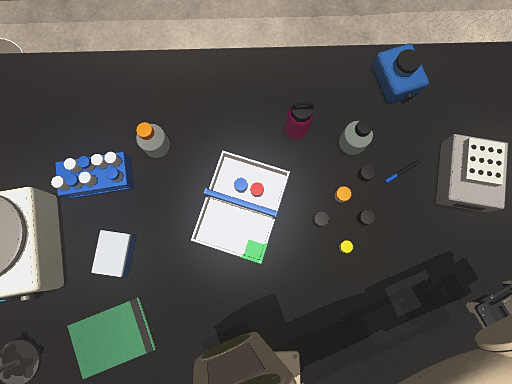

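View pics/b.png

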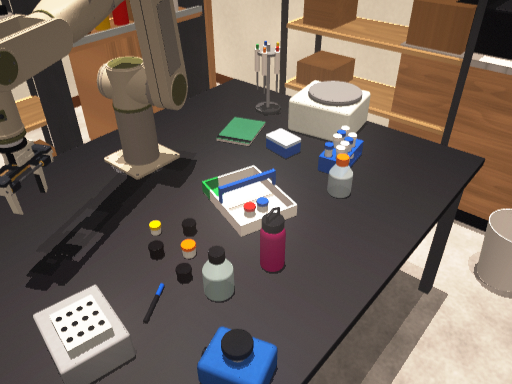

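The top view shows the tray with its bar from (205,191) to (276,212), the green corner near (256,250), and blue and red pots at (240,185) and (257,189). The orange pot is at (343,194) and the yellow at (346,247). Black look-alikes stand at (367,172), (367,217) and (321,219).

```bash
cat >> h.py <<'E'
def deproj(mask,d,m):
    v,u=np.nonzero(mask&(d>0)); z=d[v,u]; K=m["intrinsics"]
    P=np.stack([(u-K[0,2])*z/K[0,0],(v-K[1,2])*z/K[1,1],z],1)
    return (P-m["t"])@m["R"], u, v
E
python3 - <<'E'
from h import *
a,d=read_camera("top");m=camera_model("top")
h=cv2.cvtColor(a,cv2.COLOR_BGR2HSV);H,S,V=cv2.split(h)
uu,vv=np.meshgrid(np.arange(512),np.arange(384))
def box(x0,x1,y0,y1): return (uu>=x0)&(uu<=x1)&(vv>=y0)&(vv<=y1)
def rep(n,k):
    P,u,v=deproj(k,d,m);print(n,len(P),P.mean(0).round(4),P.min(0).round(3),P.max(0).round(3)); return P
s=S>120
rep('orange',box(330,356,182,206)&s&(V>120)); rep('yellow',box(335,358,236,258)&s&(V>120))
rep('blue',box(231,249,177,193)&s&(H>95)&(H<130)); rep('red',box(249,266,181,197)&s&((H<10)|(H>170)))
P=rep('bar',box(200,280,184,220)&s&(H>95)&(H<130)); P=P[P[:,2]>.08];c=P.mean(0)
U,_,Vt=np.linalg.svd(P-c);print('barc',c,Vt[0], (P-c)@Vt[0]@np.array(1) if 0 else np.ptp((P-c)@Vt[0]),(np.max((P-c)@Vt[0])+np.min((P-c)@Vt[0]))/2)
for n,b in(('k1',(357,378,163,182)),('k2',(357,378,208,226)),('k3',(312,331,210,228))):
    P,u,v=deproj(box(*b),d,m);P=P[P[:,2]>.02];print(n,P.mean(0).round(3))
rep('green',box(240,272,236,266)&s&(H>40)&(H<80))
E
```

```text
orange 177 [ 0.5516 -0.2581  0.0396] [ 0.529 -0.29  -0.003] [ 0.581 -0.237  0.047]
yellow 128 [ 0.3968 -0.2572  0.0332] [ 0.38  -0.283 -0.005] [ 0.417 -0.24   0.042]
blue 130 [0.5867 0.0455 0.0438] [0.569 0.028 0.039] [0.605 0.064 0.051]
red 135 [ 0.571  -0.0028  0.0432] [ 0.553 -0.022  0.006] [0.591 0.017 0.049]
bar 421 [0.5343 0.0496 0.0945] [ 0.481 -0.054  0.04 ] [0.588 0.145 0.111]
barc [0.5252389  0.05036465 0.10472874] [-0.33093195 -0.94365303  0.00173105] 0.21122424883420943 0.004959352123245338
k1 [ 0.614 -0.333  0.04 ]
k2 [ 0.481 -0.322  0.04 ]
k3 [ 0.479 -0.187  0.04 ]
green 274 [0.3893 0.008  0.0204] [ 0.359 -0.025  0.001] [0.424 0.047 0.052]
```

Emit:
apply_moves(commands=[3.6,3.5,-1,0,0,-0.1,6.5,3.6,3.5,-1,0,0,-0.1,6.5,3.6,3.5,-1,0,0,-0.1,6.5,3.6,3.5,-1,0,0,-0.1,6.5,3.6,3.5,-1,0,0,-0.1,6.5,3.6,3.5,-1,0,0,-0.1,6.5,3.6,3.5,-1,0,0,-0.1,6.5,3.5,3.5,-1,0,0,-0.1,6.5], squeeze=15)

```text
t: 1.85
tool_pos: [0.5572, -0.253, 0.1386]
orientation: [3.081, -0.586, 0.002]
force: [0.7, -0.4, 0.1]
opening: 0.0653
```

```bash
cat >> h.py <<'E'
def st():
    s=read_state();R=Rn.from_rotvec(s['orientation']).as_matrix()
    print('t',round(s['t'],2),'pos',np.round(s['tool_pos'],4),'z',R[:,2].round(3),'jaw',round(np.arctan2(R[1,1],R[0,1]),3),'F',np.round(s['force'],1),'op',round(s['opening'],4),'q',np.round(s['q'],2));return s,R
E
python3 - <<'E'
from h import *
st();a,d=read_camera("wrist");m=camera_model("wrist");cv2.imwrite("pics/c.png",a)
h=cv2.cvtColor(a,cv2.COLOR_BGR2HSV);H,S,V=cv2.split(h)
for n,k in(('o',(H>5)&(H<22)),('y',(H>22)&(H<38))):
    k=(k&(S>150)&(V>100)).astype(np.uint8);N,L,T,C=cv2.connectedComponentsWithStats(k)
    for i in range(1,N):
        if T[i,4]>150:
            P,u,v=deproj(L==i,d,m);top=P[P[:,2]>P[:,2].max()-.006];r,_=cv2.minEnclosingCircle(top[:,:2].astype(np.float32)),0
            print(n,T[i],top.mean(0).round(4),r)
E
```

```text
t 1.85 pos [ 0.5572 -0.253   0.1386] z [ 0.    -0.005 -1.   ] jaw -1.947 F [ 0.7 -0.4  0.1] op 0.0653 q [-0.51  0.21  1.55 -0.    1.38  1.44]
o [ 243  173   57   55 1953] [ 0.5524 -0.2523  0.0396] ((0.5531554222106934, -0.25285646319389343), 0.022768760100007057)
```

Emit:
apply_moves(commands=[-0.4,0,-3,0,0,0.04,6.5,0,0,-4,0,0,0,6.5,0,0,-3.5,0,0,0,6.5,0,0,-2.5,0,0,0,6.5,0,0,0,0,0,0,6.5])

```text
t: 2.52
tool_pos: [0.5695, -0.2598, 0.0239]
orientation: [3.075, -0.514, 0.05]
force: [-0.6, 0.9, -1.2]
opening: 0.0659
```

```bash
python3 -c "
from h import *
st()"
```

```text
t 2.52 pos [ 0.5695 -0.2598  0.0239] z [ 0.028 -0.028 -0.999] jaw -1.902 F [-0.6  0.9 -1.2] op 0.0659 q [-0.5   0.33  1.62 -0.01  1.15  1.4 ]
```

Emit:
apply_moves(commands=[0,0,2.5,0,0,0,6.5,0,0,0,0,0,0,6.5])

```text
t: 2.78
tool_pos: [0.5698, -0.2601, 0.0503]
orientation: [3.075, -0.513, 0.051]
force: [-0.1, -0.5, 0.4]
opening: 0.065
```

```bash
cat >> h.py <<'E'
def lids(save=None,cols='oy'):
    a,d=read_camera("wrist");m=camera_model("wrist")
    if save: cv2.imwrite(save,a)
    H,S,V=cv2.split(cv2.cvtColor(a,cv2.COLOR_BGR2HSV))
    for n,k in(('o',(H>5)&(H<22)),('y',(H>22)&(H<38))):
        k=(k&(S>150)&(V>100)).astype(np.uint8);N,L,T,C=cv2.connectedComponentsWithStats(k)
        for i in range(1,N):
            if T[i,4]>150:
                P,u,v=deproj(L==i,d,m);top=P[P[:,2]>np.percentile(P[:,2],90)-.006]
                print(n,T[i],top.mean(0).round(4),cv2.minEnclosingCircle(top[:,:2].astype(np.float32)))
E
python3 -c "
from h import *
st();lids('pics/c2.png');st()"
```

```text
t 2.77 pos [ 0.5698 -0.2601  0.0503] z [ 0.028 -0.028 -0.999] jaw -1.902 F [-0.1 -0.5  0.4] op 0.065 q [-0.5   0.3   1.61 -0.01  1.19  1.4 ]
o [ 259  209   50   75 1860] [ 0.5581 -0.2699  0.0414] ((0.5569971799850464, -0.26953446865081787), 0.016960106790065765)
t 2.83 pos [ 0.5687 -0.2594  0.0485] z [ 0.026 -0.027 -0.999] jaw -1.902 F [0.  0.6 0.3] op 0.0649 q [-0.5   0.3   1.61 -0.01  1.19  1.4 ]
```

View pics/c2.png

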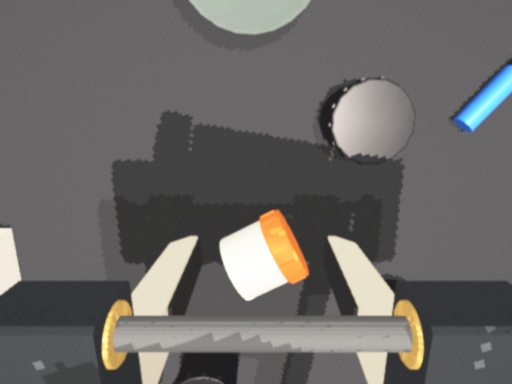

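The wrist view shows the orange pot lying on its side at about (262,255), with its lid toward image right. My fingers drifted about 1 cm because the last row had not yet settled, and they tipped it. I'll rise and measure its axis, then grasp it across and stand it up by turning the tool. From here on I'll end each call with still rows.

Emit:
apply_moves(commands=[0,0,4,0.027,0.026,0,6.5,0,0,4,0,0,0,6.5,0,0,3,0,0,0,6.5,0,0,0,0,0,0,6.5,0,0,0,0,0,0,6.5])

```text
t: 3.45
tool_pos: [0.5638, -0.2557, 0.152]
orientation: [-3.093, 0.514, 0.022]
force: [-0.0, 0.6, -0.6]
opening: 0.0651
```

```bash
cat >> h.py <<'E'
def tall(save=None,lo=.008,R=.06,c=None):
    a,d=read_camera("wrist");m=camera_model("wrist")
    if save: cv2.imwrite(save,a)
    P,u,v=deproj(d>0,d,m); return a,d,m,P,u,v
E
python3 - <<'E'
from h import *
s,R=st();a,d,m,P,u,v=tall('pics/d.png')
H,S,V=cv2.split(cv2.cvtColor(a,cv2.COLOR_BGR2HSV))
near=(np.hypot(P[:,0]-.557,P[:,1]+.27)<.045)&(P[:,2]>.008)&(P[:,2]<.055)
Q=P[near];hs=H[v[near],u[near]];ss=S[v[near],u[near]]
o=(hs>5)&(hs<22)&(ss>130)
print(len(Q),o.sum(),'max',Q.max(0),'lid',Q[o].mean(0),Q[o].max(0),'body',Q[~o].mean(0),Q[~o].max(0))
T=Q[Q[:,2]>.02]
print(cv2.minAreaRect((T[:,:2]*1000).astype(np.float32)))
print('ridge',[ (z,Q[Q[:,2]>z][:,:2].mean(0).round(4)) for z in(.03,.036,.04)])
g=(m["R"]@np.array([.557,-.27,.03])+m["t"]);K=m["intrinsics"];px=K@g/g[2];print(px)
x,y=int(px[0]),int(px[1]);cv2.imwrite('pics/d2.png',cv2.resize(a[max(0,y-90):y+90,max(0,x-110):x+110],None,fx=2,fy=2))
E
```

```text
t 3.45 pos [ 0.5638 -0.2557  0.152 ] z [-0.013  0.008 -1.   ] jaw -1.9 F [-0.   0.6 -0.6] op 0.0651 q [-0.51  0.23  1.49  0.    1.43  1.39]
2290 822 max [ 0.57962072 -0.23457958  0.04788785] lid [ 0.56147834 -0.27071502  0.03863082] [ 0.57962072 -0.26131194  0.04788785] body [ 0.55870051 -0.25026156  0.03940162] [ 0.57689243 -0.23457958  0.0462767 ]
((556.5663452148438, -256.703125), (42.79265213012695, 40.08016586303711), 7.98468017578125)
ridge [(0.03, array([ 0.5587, -0.2573])), (0.036, array([ 0.5571, -0.2575])), (0.04, array([ 0.5564, -0.2578]))]
[280.92495342 188.53059866   1.        ]
```

View pics/d.png

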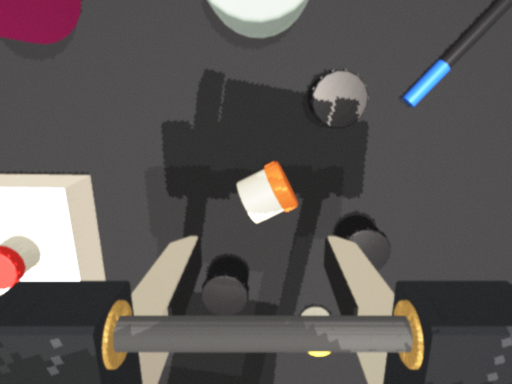

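The pot lies still near (268,192) in the image. Its axis is near −82° and its centre is at (0.557,−0.257). I'll turn the jaws across it.

Emit:
apply_moves(commands=[0,0,-0.5,0,0,0.18,7.5,0,0,-0.5,0,0,0.18,7.5,0,0,-0.5,0,0,0.18,7.5,0,0,-0.5,0,0,0.18,7.5,0,0,-0.5,0,0,0.18,7.5,0,0,-0.5,0,0,0.18,7.5,0,0,-0.5,0,0,0.18,7.5,0,0,-0.5,0,0,0.18,7.5])

```text
t: 4.5
tool_pos: [0.5558, -0.251, 0.0936]
orientation: [-2.625, -1.715, 0.053]
force: [-0.3, -0.6, -0.2]
opening: 0.0751
```

Emit:
apply_moves(commands=[0,0,-0.5,0,0,0.18,7.5,0,0,-0.5,0,0,0.18,7.5,0,0,0,0,0,0.1,7.5,0,0,0,0,0,0,7.5,0,0,0,0,0,0,7.5])

```text
t: 5.12
tool_pos: [0.5499, -0.2475, 0.0727]
orientation: [-2.143, -2.28, 0.061]
force: [-0.1, 0.5, -0.3]
opening: 0.0751
```

Run:
```python
from h import *
s,R=st();a,d,m,P,u,v=tall('pics/e.png')
near=(np.hypot(P[:,0]-.557,P[:,1]+.26)<.04)&(P[:,2]>.02)&(P[:,2]<.055)
Q=P[near];print(len(Q),cv2.minAreaRect((Q[:,:2]*1000).astype(np.float32)),Q.mean(0),Q.max(0))
T=Q[Q[:,2]>.035];print('ridge',T.mean(0),cv2.minAreaRect((T[:,:2]*1000).astype(np.float32)))
st()
```

```text
t 5.12 pos [ 0.5499 -0.2475  0.0727] z [-0.036 -0.02  -0.999] jaw 0.061 F [-0.1  0.5 -0.3] op 0.0751 q [-0.49  0.27  1.6  -0.04  1.29 -0.54]
4256 ((555.4720458984375, -256.7372741699219), (44.73019790649414, 40.60341262817383), 8.688166618347168) [ 0.55567276 -0.2537404   0.03880348] [ 0.58017086 -0.23416284  0.04688652]
ridge [ 0.55558971 -0.25568716  0.0414798 ] ((555.1660766601562, -256.7384033203125), (37.997249603271484, 40.51172637939453), 8.375049591064453)
t 5.17 pos [ 0.5499 -0.2475  0.0728] z [-0.036 -0.02  -0.999] jaw 0.061 F [ 0.6  0.  -0.4] op 0.0751 q [-0.49  0.27  1.6  -0.04  1.29 -0.54]
```

Emit:
apply_moves(commands=[0.55,-0.9,0,0.02,-0.036,0.09,7.5,0,0,0,0,0,0,7.5,0,0,-1.5,0,0,0,7.5,0,0,0,0,0,0,7.5])

```text
t: 5.68
tool_pos: [0.555, -0.2559, 0.056]
orientation: [2.053, 2.377, -0.002]
force: [-1.2, -0.1, -0.3]
opening: 0.0747
```

```bash
python3 -c "
from h import *
st()"
```

```text
t 5.67 pos [ 0.555  -0.2559  0.056 ] z [-0.    -0.001 -1.   ] jaw 0.146 F [-1.2 -0.1 -0.3] op 0.0747 q [-0.52  0.29  1.61 -0.    1.24 -0.66]
```

Emit:
apply_moves(commands=[0,0,-2,0,0,0,7.5,0,0,-2,0,0,0,7.5,0,-0.1,-1,0,0,0,7.5,0,0,0,0,0,0,7.5,0,0,0,0,0,0,3.0,0,0,0,0,0,0,3.0,0,0,0,0,0,0,3.0,0,0,0,0,0,0,3.0], squeeze=20)

```text
t: 6.68
tool_pos: [0.5552, -0.2564, 0.0025]
orientation: [2.054, 2.376, -0.002]
force: [-0.6, 0.8, -0.7]
opening: 0.0438
```

```bash
python3 -c "
from h import *
st()"
```

```text
t 6.67 pos [ 0.5552 -0.2564  0.0025] z [-0.    -0.002 -1.   ] jaw 0.146 F [-0.6  0.8 -0.7] op 0.0438 q [-0.52  0.36  1.63 -0.    1.15 -0.66]
```

Emit:
apply_moves(commands=[0,0,4,0,0,0,3,0,0,5,0,0,0,3,0,0,4,0,0,0,3,-3,-5,1,0,0,0.1,3,-3,-5,0,0,0,0.1,3,-3,-5,0,0,0,0.1,3,-3,-5,0,0,0,0.1,3,-2,-4,0,0,0,0.1,3])

```text
t: 7.68
tool_pos: [0.4124, -0.4997, 0.1502]
orientation: [1.367, 2.821, -0.005]
force: [0.6, -0.2, -0.2]
opening: 0.0436
```

Emit:
apply_moves(commands=[0,0,0,0,0,0,3,0,0,0,0,0,0,3])

```text
t: 7.92
tool_pos: [0.4102, -0.5024, 0.1503]
orientation: [1.374, 2.818, -0.006]
force: [0.6, 0.6, 0.1]
opening: 0.0434
```

```bash
python3 -c "
from h import *
st()"
```

```text
t 7.92 pos [ 0.4102 -0.5024  0.1503] z [ 0.004 -0.006 -1.   ] jaw 0.664 F [0.6 0.6 0.1] op 0.0434 q [-0.97  0.29  1.43  0.    1.41 -1.63]
```

Emit:
apply_moves(commands=[0,0,0,-0.128,-0.1,0,3,0,0,0,-0.128,-0.1,0,3,0,0,0,-0.128,-0.1,0,3,0,0,0,-0.128,-0.1,0,3,0,0,0,-0.128,-0.1,0,3,0,0,0,-0.128,-0.1,0,3,0,0,0,0,0,0,3,0,0,0,0,0,0,3])

```text
t: 8.93
tool_pos: [0.4279, -0.4879, 0.1475]
orientation: [0.963, 2.039, -0.453]
force: [0.2, -0.2, -0.6]
opening: 0.0433
```

```bash
python3 -c "
from h import *
s,R=st();print(R[:,1],R[:,2])
a,d=read_camera('scene');m=camera_model('scene');g=m['R']@(s['tool_pos']-.019*R[:,2])+m['t'];p=m['intrinsics']@g/g[2];x,y=int(p[0]),int(p[1]);print(x,y)
cv2.imwrite('pics/f.png',cv2.resize(a[max(0,y-70):y+70,max(0,x-90):x+90],None,fx=3,fy=3))"
```

```text
t 8.93 pos [ 0.4279 -0.4879  0.1475] z [ 0.523 -0.603 -0.602] jaw 0.699 F [ 0.2 -0.2 -0.6] op 0.0433 q [-0.99 -0.37  2.37  0.47  0.24 -2.09]
[0.76541064 0.6431906  0.02126992] [ 0.52348528 -0.60305413 -0.60190437]
89 230
```

View pics/f.png

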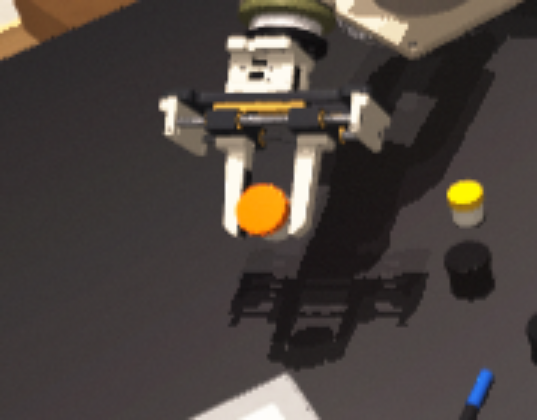

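Emit:
apply_moves(commands=[2,-2.5,-1,0,0,0,3,2,-2.5,-2,0,0,0,3,1,-1.5,-2,-0.06,-0.05,0,3,0,0,-2,-0.06,-0.05,0,3,0,0,-2,-0.06,-0.05,0,3,0,0,0,0,0,0,3,0,0,0,0,0,0,3])

```text
t: 9.85
tool_pos: [0.4971, -0.5456, 0.1444]
orientation: [0.949, 1.953, -0.522]
force: [-0.2, -0.9, -0.1]
opening: 0.0436
```

```bash
python3 -c "
from h import *
s,R=st();print(R[:,1],R[:,2])"
```

```text
t 9.85 pos [ 0.4971 -0.5456  0.1444] z [ 0.529 -0.665 -0.527] jaw 0.669 F [-0.2 -0.9 -0.1] op 0.0436 q [-0.9  -0.06  2.19  1.08  0.   -2.65]
[0.78448864 0.62012516 0.00472956] [ 0.52900676 -0.66520059 -0.52693455]
```

Emit:
apply_moves(commands=[-0.5,0.5,0.5,0.128,0.1,0,3,-0.5,0.5,0.5,0.128,0.1,0,3,-0.5,0.5,0,0.128,0.1,0,3,-0.5,0.5,0,0.128,0.1,0,3,-0.5,0.5,0,0.128,0.1,0,3,-0.5,0,0,0.128,0.1,0,3,0,0,0,0,0,0,3,0,0,0,0,0,0,3])

```text
t: 10.85
tool_pos: [0.5017, -0.5156, 0.1567]
orientation: [1.231, 2.561, -0.063]
force: [-0.2, 0.4, -0.4]
opening: 0.0436
```

```bash
python3 -c "
from h import *
s,R=st();print(R[:,1],R[:,2])"
```

```text
t 10.85 pos [ 0.5017 -0.5156  0.1567] z [ 0.247 -0.167 -0.955] jaw 0.688 F [-0.2  0.4 -0.4] op 0.0436 q [-0.92  0.2   1.55  0.11  1.1  -1.63]
[0.76960165 0.63231129 0.08885791] [ 0.24706291 -0.16656083 -0.95457708]
```

Emit:
apply_moves(commands=[-1,1,0,0.085,0.12,0,3,-1,1,0,0.085,0.12,0,3,-1.5,1,0,0,0,-0.18,3,-1.5,1,0,0,0,-0.18,3,-1.5,1,0,0,0,-0.18,3,-1.5,1,0,0,0,-0.18,3,-1,0,0,0,0,-0.18,3,0,0,0,0,0,-0.18,3])

```text
t: 11.85
tool_pos: [0.4032, -0.4459, 0.1451]
orientation: [2.642, 1.68, 0.004]
force: [0.5, -0.9, -0.6]
opening: 0.0432
```

Emit:
apply_moves(commands=[0,0,0,0,0,-0.18,3,0,0,0,0,0,-0.18,3,0,0,0,0,0,-0.18,3,0,0,0,0,0,-0.18,3,0,0,0,0,0,-0.18,3,0,0,0,0,0,-0.18,3,0,0,0,0,0,-0.18,3,0,0,0,0,0,-0.18,3])

```text
t: 12.85
tool_pos: [0.3985, -0.4388, 0.1391]
orientation: [3.065, -0.548, -0.003]
force: [-0.5, 0.1, -0.6]
opening: 0.0433
```

Emit:
apply_moves(commands=[0,0,0,0,0,-0.18,3,0,0,0,0,0,-0.18,3,0,0,0,0,0,0,3,0,0,0,0,0,0,3])

```text
t: 13.35
tool_pos: [0.3966, -0.4357, 0.1366]
orientation: [2.911, -1.095, -0.001]
force: [-1.1, -0.4, -0.6]
opening: 0.0438
```

```bash
python3 -c "
from h import *
s,R=st();print(R[:,1],R[:,2])"
```

```text
t 13.35 pos [ 0.3966 -0.4357  0.1366] z [-0.012 -0.029 -1.   ] jaw -2.29 F [-1.1 -0.4 -0.6] op 0.0438 q [-0.9   0.14  1.63 -0.03  1.36  1.39]
[-0.65884162 -0.75169305  0.02975374] [-0.01178771 -0.02923098 -0.99950318]
```

Emit:
apply_moves(commands=[0,0,0,0,0,-0.18,3,0,0,0,0.14,0.11,0,3,0,0,0,0.14,0.11,0,3,0,0,0,0.14,0.11,0,3,0,0,0,0.14,0.11,0,3,0,0,0,0.14,0.11,0,3,0,0,0,0.14,0.11,0,3,0,0,0,0,0,0,3])

```text
t: 14.35
tool_pos: [0.3936, -0.4324, 0.1278]
orientation: [-2.198, 1.008, 1.241]
force: [0.8, -0.4, -2.1]
opening: 0.0433
```

Emit:
apply_moves(commands=[0,0,0,0,0,0,3,0,0,0,0,0,0,3])

```text
t: 14.6
tool_pos: [0.3945, -0.4334, 0.1314]
orientation: [-2.208, 1.009, 1.23]
force: [-0.0, -0.7, 0.2]
opening: 0.0436
```

```bash
python3 -c "
from h import *
s,R=st();print(R[:,1],R[:,2])
a,d=read_camera('scene');m=camera_model('scene');g=m['R']@(s['tool_pos']-.019*R[:,2])+m['t'];p=m['intrinsics']@g/g[2];x,y=int(p[0]),int(p[1]);print(x,y)
cv2.imwrite('pics/g.png',cv2.resize(a[max(0,y-70):y+70,max(0,x-90):x+90],None,fx=3,fy=3))"
```

```text
t 14.6 pos [ 0.3945 -0.4334  0.1314] z [-0.55   0.652 -0.522] jaw -2.434 F [-0.  -0.7  0.2] op 0.0436 q [-0.9   1.31  0.31 -0.05  2.55  1.5 ]
[-0.75993646 -0.64991285 -0.01048181] [-0.55011505  0.65166615 -0.52221132]
97 228
```

View pics/g.png

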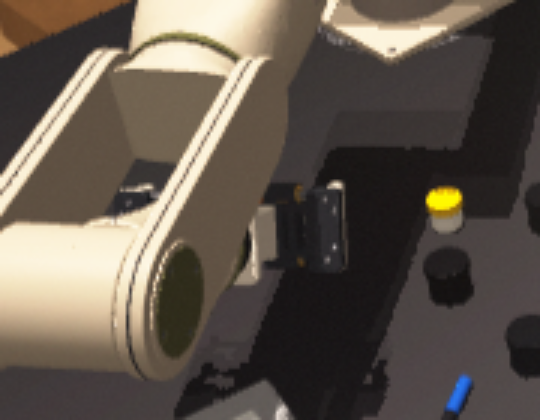

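Emit:
apply_moves(commands=[-1.9,2.3,-2,0,0,0,3,-1.9,2.3,-2,0,0,0,3,0,0,-2,0,0,0,3,0,0,-2,0,0,0,3,0,0,0,0,0,0,3,0,0,0,0,0,0,3])

```text
t: 15.4
tool_pos: [0.3612, -0.3932, 0.0652]
orientation: [-2.237, 1.021, 1.196]
force: [0.0, 0.2, -0.8]
opening: 0.0434
```

```bash
python3 -c "
from h import *
s,R=st();print(R[:,1],R[:,2])
"
```

```text
t 15.4 pos [ 0.3612 -0.3932  0.0652] z [-0.539  0.637 -0.552] jaw -2.433 F [ 0.   0.2 -0.8] op 0.0434 q [-0.9   1.11  0.73 -0.04  2.28  1.51]
[-0.75912535 -0.65086354 -0.01026407] [-0.53862513  0.6369158  -0.55156253]
```

Emit:
apply_moves(commands=[0,0,-1.5,0.08,0.06,0,3,0,0,-1.5,0,0,0,3,0,0,-1,0,0,0,3,0,0,0,0,0,0,3])

```text
t: 15.9
tool_pos: [0.3629, -0.3953, 0.0249]
orientation: [-2.159, 0.981, 1.281]
force: [-0.0, 1.4, -0.3]
opening: 0.0437
```

```bash
python3 -c "
from h import *
s,R=st();print(R[:,1],R[:,2])
"
```

```text
t 15.9 pos [ 0.3629 -0.3953  0.0249] z [-0.567  0.675 -0.472] jaw -2.434 F [-0.   1.4 -0.3] op 0.0437 q [-0.9   1.29  0.57 -0.04  2.36  1.51]
[-0.75984044 -0.64990185 -0.0164345 ] [-0.56707193  0.67493744 -0.4721111 ]
```

Emit:
apply_moves(commands=[0,0,-0.4,0,0,0,3,0,0,-0.3,0,0,0,3,0,0,0,0,0,0,3])

```text
t: 16.27
tool_pos: [0.3643, -0.397, 0.0213]
orientation: [-2.165, 0.985, 1.274]
force: [-0.2, -0.4, 0.2]
opening: 0.0434
```

Emit:
apply_moves(commands=[0,0,-0.4,0,0,0,3,0,0,-0.4,0,0,0,3,0,0,0,0,0,0,3])

```text
t: 16.65
tool_pos: [0.3651, -0.3979, 0.0171]
orientation: [-2.166, 0.985, 1.273]
force: [0.1, 0.8, -0.4]
opening: 0.0437
```

Emit:
apply_moves(commands=[0,0,-0.2,0,0,0,3,0,0,0,0,0,0,4.6,0,0,0,0,0,0,5.2,0,0,0,0,0,0,6.5,0,0,0,0,0,0,8,0,0,0,0,0,0,8.5])

```text
t: 17.4
tool_pos: [0.365, -0.3977, 0.0149]
orientation: [-2.166, 0.985, 1.274]
force: [0.4, -0.0, -0.7]
opening: 0.0772
```

```bash
python3 -c "
from h import *
s,R=st();print(R[:,1],R[:,2])
a,d,m,P,u,v=tall('pics/h.png')
lids()
"
```

```text
t 17.4 pos [ 0.365  -0.3977  0.0149] z [-0.565  0.672 -0.479] jaw -2.434 F [ 0.4 -0.  -0.7] op 0.0772 q [-0.9   1.31  0.55 -0.04  2.35  1.51]
[-0.75982943 -0.64992881 -0.01586786] [-0.56468655  0.67187463 -0.47928445]
o [ 208  278  107   38 3608] [ 0.3971 -0.4359  0.0374] ((-0.3125821352005005, 0.1808961033821106), 0.9471026659011841)
y [ 86 264  47  15 613] [ 0.4045 -0.2707  0.0302] ((0.401473730802536, -0.2637409567832947), 0.016515253111720085)
```

View pics/h.png

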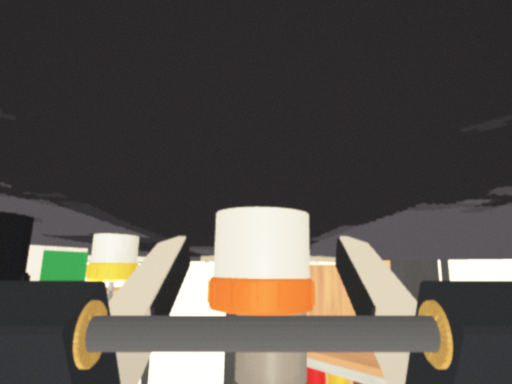

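The camera is inverted here. The orange pot stands upright with its lid up between the fingers at (262,260), like the yellow pot at (112,258). I'll back off along the tool axis and untilt.

Emit:
apply_moves(commands=[1.1,-1.3,0.9,0,0,0,8.5,1.7,-2,1.5,0,0,0,8.5,1.7,-2,1.5,0,0,0,8.5,1.1,-1.3,2,0,0,0,8.5,0,0,3,-0.13,-0.11,0,8.5,0,0,3,-0.13,-0.11,0,8.5,0,0,2,-0.13,-0.11,0,8.5,0,0,2,-0.13,-0.11,0,8.5])

```text
t: 18.5
tool_pos: [0.4053, -0.4481, 0.1478]
orientation: [-2.585, 1.174, 0.679]
force: [0.6, -0.9, 1.7]
opening: 0.085
```

Emit:
apply_moves(commands=[0,0,0,-0.13,-0.11,0,6.5,0,0,0,-0.13,-0.11,0,6.5,0,0,0,0,0,0,6.5,0,0,0,0,0,0,6.5])

```text
t: 19.0
tool_pos: [0.4094, -0.4536, 0.1665]
orientation: [-2.802, 1.272, 0.187]
force: [-0.6, 0.1, 0.3]
opening: 0.065
```

```bash
python3 -c "
from h import *
s,R=st();print(R[:,1],R[:,2])
a,d=read_camera('top');m=camera_model('top')
print([(np.round(w(r['point'],m),3).tolist(),round(r['conf'],2)) for r in spot_point('pot_orange_mid','top')[:4]])
lids()
"
```

```text
t 19.0 pos [ 0.4094 -0.4536  0.1665] z [-0.086  0.103 -0.991] jaw -2.424 F [-0.6  0.1  0.3] op 0.065 q [-0.92  0.32  1.37 -0.01  1.59  1.51]
[-0.75312268 -0.65787198 -0.00327071] [-0.08589608  0.10325923 -0.99093864]
[([0.615, -0.338, 0.02], 0.74), ([0.48, -0.322, 0.02], 0.72), ([0.478, -0.185, 0.02], 0.52), ([0.392, -0.422, 0.018], 0.5)]
```

Emit:
apply_moves(commands=[-1,1.5,-1,-0.103,-0.086,0,6.5,-1,1.5,-1,0,0,0.17,6.5,0,0,-1,0,0,0.17,6.5,0,0,0,0,0,0.17,6.5,0,0,0,0,0,0,6.5,0,0,0,0,0,0,6.5])

```text
t: 19.9
tool_pos: [0.3905, -0.4252, 0.1223]
orientation: [-3.088, 0.519, 0.03]
force: [0.3, -0.0, 0.7]
opening: 0.0649
```

```bash
python3 -c "
from h import *
st();lids('pics/i.png');st()
"
```

```text
t 19.9 pos [ 0.3905 -0.4252  0.1223] z [-0.017  0.013 -1.   ] jaw -1.904 F [ 0.3 -0.   0.7] op 0.0649 q [-0.91  0.16  1.64 -0.01  1.37  0.99]
o [ 232  176   60   58 2354] [ 0.3884 -0.4233  0.0413] ((0.3859120309352875, -0.4226163625717163), 0.022928377613425255)
y [ 62 231  34  32 245] [ 0.4004 -0.2717  0.0298] ((0.3980987071990967, -0.2652497887611389), 0.016593746840953827)
t 19.95 pos [ 0.3905 -0.4252  0.1223] z [-0.017  0.013 -1.   ] jaw -1.904 F [-0.1 -0.   0.3] op 0.0647 q [-0.91  0.16  1.64 -0.01  1.37  0.99]
```

Emit:
apply_moves(commands=[-0.3,0.2,0,-0.013,-0.017,0,6.5,0,0,-2.5,0,0,0,6.5,0,0,-2.5,0,0,0,6.5,0,0,-1,0,0,0,6.5,0,0,0,0,0,0,6.5])

```text
t: 20.58
tool_pos: [0.3877, -0.4242, 0.0629]
orientation: [3.093, -0.53, 0.008]
force: [-1.0, 0.9, 0.6]
opening: 0.065
```

```bash
python3 -c "
from h import *
st();lids('pics/i.png');st()
"
```

```text
t 20.57 pos [ 0.3877 -0.4242  0.0629] z [ 0.005 -0.004 -1.   ] jaw -1.91 F [-1.   0.9  0.6] op 0.065 q [-0.92  0.18  1.72  0.    1.23  0.99]
o [ 222  197   76   73 4113] [ 0.3873 -0.4228  0.0418] ((0.38638293743133545, -0.4225977659225464), 0.0228282380849123)
y [  7 267  41  14 282] [ 0.4085 -0.269   0.0301] ((0.4070947766304016, -0.26581716537475586), 0.011787854135036469)
t 20.62 pos [ 0.3879 -0.4246  0.0635] z [ 0.005 -0.005 -1.   ] jaw -1.91 F [-0.1 -0.2 -0.4] op 0.065 q [-0.92  0.18  1.72  0.    1.23  0.99]
```

Well aligned. I'll lower and grip.

Emit:
apply_moves(commands=[-0.1,0.2,-2,0,0,0,6.5,0,0,-2,0,0,0,6.5,0,0,-1.2,0,0,0,6.5,0,0,0,0,0,0,6.5,0,0,0,0,0,0,3,0,0,0,0,0,0,3,0,0,0,0,0,0,3], squeeze=15)

```text
t: 21.5
tool_pos: [0.3884, -0.4243, 0.0119]
orientation: [3.088, -0.53, 0.016]
force: [0.3, -0.3, -1.0]
opening: 0.0438
```

Emit:
apply_moves(commands=[0,0,5,0,0,0,3,0,0,5,0,0,0,3,0,4,3,0,0,0,3,0,5.5,0,0,0,0,3,0.5,5.5,0,0,0,0,3,1,5.5,0,0,0,0,3,1,5.5,0,0,0,0,3,1,5.5,0,0,0,0,3])

```text
t: 22.5
tool_pos: [0.424, -0.1046, 0.1503]
orientation: [3.083, -0.541, 0.031]
force: [0.2, -0.4, -1.0]
opening: 0.044
```

Emit:
apply_moves(commands=[1,5.5,0,0,0,0,3,1,5.5,0,0,0,0,3,1,4,0,0,0,0,3,0,0,0,0,0,0,3,0,0,0,0,0,0,3])

```text
t: 23.12
tool_pos: [0.4552, 0.0534, 0.1532]
orientation: [3.085, -0.532, 0.042]
force: [0.6, -0.4, -0.1]
opening: 0.0437
```

```bash
cat >> h.py <<'E'
C=np.array([.5236,.0457]);X=np.array([.944,-.331]);Y=np.array([.331,.944])
def tr(p): p=np.array(p)[:2]-C; return round(p@X,4),round(p@Y,4)
E
python3 -c "
from h import *
s,R=st();print(tr(s['tool_pos']),R[:,2])"
```

```text
t 23.12 pos [0.4552 0.0534 0.1532] z [ 0.024 -0.015 -1.   ] jaw -1.913 F [ 0.6 -0.4 -0.1] op 0.0437 q [ 0.02 -0.25  1.97 -0.02  1.39  1.93]
(np.float64(-0.0671), np.float64(-0.0153)) [ 0.02432316 -0.01509971 -0.99959011]
```

Emit:
apply_moves(commands=[0.1,3.2,-1,0.015,0.024,0,3,0.2,3.1,-1,0,0,0,3,0,0,-2,0,0,0,3,0,0,0,0,0,0,3,0,0,-2,0,0,0,3,0,0,0,0,0,0,3])

```text
t: 23.88
tool_pos: [0.4603, 0.1103, 0.0949]
orientation: [3.092, -0.551, 0.006]
force: [-0.5, 0.2, -0.5]
opening: 0.0442
```

```bash
python3 -c "
from h import *
s,R=st();print(tr(s['tool_pos']),R[:,2])"
```

```text
t 23.88 pos [0.4603 0.1103 0.0949] z [ 0.003 -0.001 -1.   ] jaw -1.924 F [-0.5  0.2 -0.5] op 0.0442 q [ 0.13 -0.12  1.97 -0.    1.29  2.05]
(np.float64(-0.0812), np.float64(0.04)) [ 0.00343375 -0.00104483 -0.99999356]
```

Emit:
apply_moves(commands=[-0.2,0.4,-2,0,0,0.015,3,0,0,-2,0,0,0,3,0,0,-2,0,0,0,3,0,0,-1,0,0,0,3,0,0,0,0,0,0,3])

```text
t: 24.5
tool_pos: [0.4641, 0.1116, 0.0314]
orientation: [-3.093, 0.535, -0.022]
force: [0.1, -0.6, 0.7]
opening: 0.0435
```

Emit:
apply_moves(commands=[-0.3,0,-0.7,0,0,0,3,0,0,-0.5,0,0,0,3,0,0,-0.3,0,0,0,3,0,0,0,0,0,0,3])

```text
t: 25.0
tool_pos: [0.4627, 0.1117, 0.0178]
orientation: [-3.092, 0.535, -0.027]
force: [-0.8, 0.2, 0.0]
opening: 0.0437
```

Release (gap limited so fingers stay off the wall), rise, and head for yellow.

Emit:
apply_moves(commands=[0,0,-0.1,0,0,0,3,0,0,0,0,0,0,5.6,0,0,0,0,0,0,5.8,0,0,0,0,0,0,5.8,0,0,2,0,0,0,5.8,0,0,4,0,0,0,5.8,0,0,4,0,0,0,5.8,-0.5,-5,3,0,0,0,5.8])

```text
t: 26.0
tool_pos: [0.455, 0.0628, 0.1479]
orientation: [-3.094, 0.528, -0.019]
force: [1.9, -0.9, -0.5]
opening: 0.058
```

Emit:
apply_moves(commands=[-0.8,-5.5,0,0,0,0,5.8,-0.8,-5.5,0,0,0,0,5.8,-0.8,-5.5,0,0,0,0,5.8,-0.8,-5.5,0,0,0,0,5.8,-0.8,-5.5,0,0,0,0,5.8,-0.8,-4,0,0,0,0,5.8,0,0,0,0,0,0,5.8,0,0,0,0,0,0,5.8])

```text
t: 27.0
tool_pos: [0.4066, -0.2641, 0.1539]
orientation: [-3.095, 0.531, -0.038]
force: [-0.2, 0.5, -0.4]
opening: 0.0578
```

```bash
python3 -c "
from h import *
s,R=st();lids('pics/j.png')
a,d=read_camera('top');m=camera_model('top');cv2.imwrite('pics/k.png',cv2.resize(a[120:280,160:400],None,fx=3,fy=3))
"
```

```text
t 27.0 pos [ 0.4066 -0.2641  0.1539] z [ 0.024 -0.003 -1.   ] jaw -1.91 F [-0.2  0.5 -0.4] op 0.0578 q [-0.69 -0.17  1.9   0.01  1.39  1.22]
y [240 185  42  38 179] [ 0.4014 -0.2636  0.0338] ((0.39594680070877075, -0.2578994929790497), 0.018310874700546265)
```

View pics/k.png

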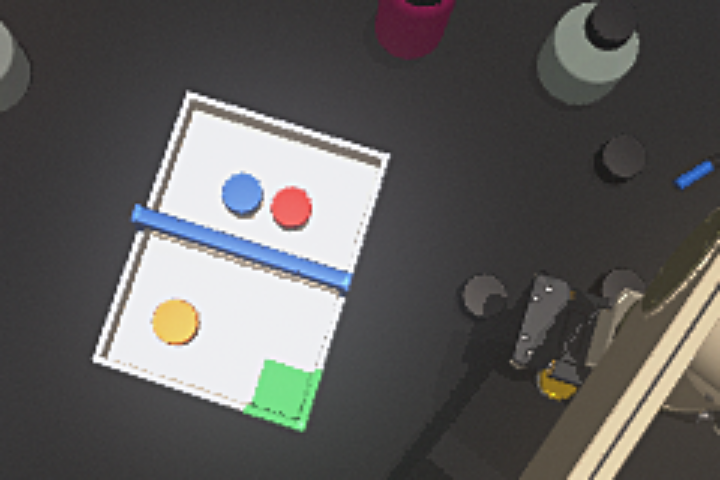

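The orange pot now stands in the tray at crop (176,321). Blue and red are at (242,194) and (291,207), and the yellow pot is partly under the gripper at (557,383).

Emit:
apply_moves(commands=[-1,0.6,-2,0.003,0.024,0,5.8,0,0,-2,0,0,0,5.8,0,0,-3,0,0,0,5.8,0,0,-2,0,0,0,5.8,0,0,0,0,0,0,5.8,0,0,0,0,0,0,5.8])

```text
t: 27.85
tool_pos: [0.3938, -0.2489, 0.056]
orientation: [-3.097, 0.514, 0.015]
force: [0.2, 1.0, 1.2]
opening: 0.0582
```

Run:
```python
from h import *
s,R=st();a,d,m,P,u,v=tall('pics/l.png')
H,S,V=cv2.split(cv2.cvtColor(a,cv2.COLOR_BGR2HSV))
k=(np.hypot(P[:,0]-.397,P[:,1]+.258)<.03)&(P[:,2]>.026)&(P[:,2]<.04)
k&=(H[v,u]>18)&(H[v,u]<40)&(S[v,u]>120)
Q=P[k];print(len(Q),Q.mean(0),Q.min(0),Q.max(0),cv2.minEnclosingCircle(Q[:,:2].astype(np.float32)))
```

```text
t 27.85 pos [ 0.3938 -0.2489  0.056 ] z [-0.009  0.004 -1.   ] jaw -1.9 F [0.2 1.  1.2] op 0.0582 q [-0.67 -0.08  2.01 -0.    1.22  1.23]
2799 [ 0.39676017 -0.25783322  0.03485246] [ 0.37699411 -0.27603854  0.0260676 ] [ 0.41394805 -0.23895934  0.03759069] ((0.395412802696228, -0.25759580731391907), 0.0188722163438797)
```

Emit:
apply_moves(commands=[0.2,-0.9,0,-0.004,-0.009,0,5.8,0,0,0,0,0,0,5.8,0,0,-1,0,0,0,5.8,0,0,0,0,0,0,5.8])

```text
t: 28.4
tool_pos: [0.3972, -0.2598, 0.0476]
orientation: [3.097, -0.515, 0.006]
force: [0.3, 0.6, 0.4]
opening: 0.0576
```

Emit:
apply_moves(commands=[-0.1,0.2,-1.5,0,0,0,5.8,0,0,-1.5,0,0,0,5.8,0,0,-0.8,0,0,0,5.8,0,0,0,0,0,0,5.8,0,0,0,0,0,0,2.5,0,0,0,0,0,0,2.5,0,0,0,0,0,0,2.5])

```text
t: 29.28
tool_pos: [0.3958, -0.2573, 0.0064]
orientation: [3.097, -0.515, 0.005]
force: [0.3, 0.1, -0.3]
opening: 0.0358
```

Emit:
apply_moves(commands=[0,0,4,0,0,0,2.5,0,0,5,0,0,0,2.5,0,3,2,0,0,0,2.5,0.5,5,0,0,0,0,2.5,0.8,5.5,0,0,0,0,2.5,1,5.5,0,0,0,0,2.5,1,5.5,0,0,0,0,2.5,0.5,3,0,0,0,0,2.5])

```text
t: 30.28
tool_pos: [0.4352, 0.0234, 0.1241]
orientation: [3.095, -0.524, 0.02]
force: [-0.0, 0.4, -0.6]
opening: 0.0355
```

Emit:
apply_moves(commands=[0,0,0,0,0,0,2.5,0,0,0,0,0,0,2.5])

```text
t: 30.52
tool_pos: [0.4354, 0.025, 0.1245]
orientation: [3.096, -0.518, 0.021]
force: [-0.1, 0.1, -0.2]
opening: 0.0357
```

```bash
python3 -c "
from h import *
s,R=st();print(tr(s['tool_pos']),R[:,2])"
```

```text
t 30.52 pos [0.4354 0.025  0.1245] z [ 0.013 -0.005 -1.   ] jaw -1.902 F [-0.1  0.1 -0.2] op 0.0357 q [-0.06 -0.28  2.05 -0.    1.36  1.85]
(np.float64(-0.0764), np.float64(-0.0488)) [ 0.01294323 -0.00462649 -0.99990553]
```

Emit:
apply_moves(commands=[-0.6,0.6,-2,0.005,0.013,0,2.5,0,0,-2.5,0,0,0,2.5,0,0,-2,0,0,0,2.5,0,0,-1,0,0,0,2.5,0,0,0,0,0,0,2.5])

```text
t: 31.15
tool_pos: [0.4258, 0.0278, 0.043]
orientation: [-3.097, 0.529, 0.009]
force: [0.1, 0.1, -0.9]
opening: 0.0359
```

Emit:
apply_moves(commands=[0.2,0.4,-1.5,0,0,0,2.5,0,0,-1,0,0,0,2.5,0,0,-0.4,0,0,0,2.5,0,0,0,0,0,0,2.5])

```text
t: 31.65
tool_pos: [0.4289, 0.0319, 0.0129]
orientation: [-3.096, 0.53, 0.007]
force: [-0.2, -0.3, -0.4]
opening: 0.0355
```

Emit:
apply_moves(commands=[0,0,-0.1,0,0,0,2.5,0,0,0,0,0,0,4.6,0,0,0,0,0,0,4.8,0,0,0,0,0,0,4.8,0,0,2,0,0,0,4.8,0,0,4,0,0,0,4.8,0,0,5,0,0,0,4.8,0,0,5,0,0,0,4.8])

```text
t: 32.65
tool_pos: [0.4253, 0.032, 0.1729]
orientation: [3.096, -0.53, -0.018]
force: [0.2, -1.2, -0.5]
opening: 0.048
```

Emit:
apply_moves(commands=[1,0,2,0,0,0.18,4.8,1.5,0,1,0,0,0.18,4.8,1.5,0.2,0,0,0,0.18,4.8,1.5,0.2,0,0,0,0.18,4.8,1.5,0.2,0,0,0,0.18,4.8,1.5,0.2,0,0,0,0.18,4.8,0.5,0.2,0,0,0,0.18,4.8,0,0.2,0,0,0,0.18,4.8])

```text
t: 33.65
tool_pos: [0.5218, 0.0441, 0.2112]
orientation: [2.638, 1.702, 0.005]
force: [-0.6, -0.6, 0.2]
opening: 0.0481
```

Emit:
apply_moves(commands=[0,0,0,0,0,0.06,4.8,0,0,0,0,0,0,4.8,0,0,0,0,0,0,4.8])

```text
t: 34.02
tool_pos: [0.5217, 0.0442, 0.2111]
orientation: [2.584, 1.784, 0.004]
force: [0.4, -0.2, 1.1]
opening: 0.0481
```

Run:
```python
from h import *
s,R=st();print(tr(s['tool_pos']))
for cam in ('wrist','top'):
    a,d=read_camera(cam);m=camera_model(cam);cv2.imwrite(f'pics/m_{cam}.png',a)
    H,S,V=cv2.split(cv2.cvtColor(a,cv2.COLOR_BGR2HSV))
    P,u,v=deproj(d>0,d,m);h,sa=H[v,u],S[v,u]
    k=(P[:,2]>.095)&(P[:,2]<.112)&(h>95)&(h<130)&(sa>100)&(np.hypot(P[:,0]-C[0],P[:,1]-C[1])<.13);Q=P[k]
    if len(Q): print(cam,'bar',len(Q),[ (round(float(q[0]),4),round(float(q[1]),4)) for q in [Q.mean(0)]],cv2.minAreaRect((Q[:,:2]*1000).astype(np.float32)),np.median(Q[:,2]))
    for n,(a0,b0) in dict(o=(5,22),y=(23,38)).items():
        k=(h>a0)&(h<b0)&(sa>130)&(P[:,2]>.02)&(P[:,2]<.055)&(np.hypot(P[:,0]-C[0],P[:,1]-C[1])<.17);Q=P[k]
        if len(Q): print(cam,n,len(Q),Q.mean(0),tr(Q.mean(0)))
```

```text
t 34.02 pos [0.5217 0.0442 0.2111] z [ 0.003 -0.    -1.   ] jaw -0.362 F [ 0.4 -0.2  1.1] op 0.0481 q [-0.01 -0.08  1.71 -0.    1.5   0.35]
(np.float64(-0.0013), np.float64(-0.002))
wrist bar 4501 [(0.5257, 0.0552)] ((522.119140625, 44.84223175048828), (212.35252380371094, 15.919697761535645), 70.48795318603516) 0.10527061015130729
wrist o 1802 [0.46048198 0.10743909 0.04528364] (np.float64(-0.08), np.float64(0.0374))
wrist y 421 [0.42962685 0.02598699 0.04036899] (np.float64(-0.0822), np.float64(-0.0497))
top bar 129 [(0.5284, 0.0604)] ((523.4503784179688, 45.50639343261719), (211.0120391845703, 15.320213317871094), 70.3957290649414) 0.10440745717086145
top o 119 [0.45344471 0.10844311 0.0452887 ] (np.float64(-0.087), np.float64(0.036))
top y 106 [0.43024298 0.03133674 0.0396667 ] (np.float64(-0.0834), np.float64(-0.0445))
```

Both pots stand in the tray, with lid heights of 45 and 40 mm. The bar measures at (0.522,0.045), −0.341 rad. I'll descend on it.

Emit:
apply_moves(commands=[0,0,-3,0,0,0.02,4.8,0,0,-3,0,0,0,4.8,0,0,-2,0,0,0,4.8,0,0,0,0,0,0,4.8,0,0,0,0,0,0,4.8])

```text
t: 34.75
tool_pos: [0.5226, 0.0441, 0.1311]
orientation: [2.566, 1.805, 0.009]
force: [-0.0, 0.4, 0.4]
opening: 0.0484
```

```bash
python3 -c "
from h import *
s,R=st();print(tr(s['tool_pos']),R[:,2])"
```

```text
t 34.75 pos [0.5226 0.0441 0.1311] z [ 0.007 -0.    -1.   ] jaw -0.345 F [-0.   0.4  0.4] op 0.0484 q [-0.01 -0.02  1.81 -0.    1.35  0.33]
(np.float64(-0.0004), np.float64(-0.0019)) [ 6.84305805e-03 -1.30968107e-04 -9.99976577e-01]
```

Emit:
apply_moves(commands=[0,0.1,-2,0,0.007,0,4.8,0,0,-2,0,0,0,4.8,0,0,-1.6,0,0,0,4.8,0,0,0,0,0,0,4.8,0,0,0,0,0,0,0.8,0,0,0,0,0,0,0.8,0,0,0,0,0,0,0.8,0,0,0,0,0,0,0.8], squeeze=30)

```text
t: 35.75
tool_pos: [0.5251, 0.0453, 0.0754]
orientation: [2.568, 1.805, 0.006]
force: [-0.8, -0.1, -2.7]
opening: 0.0155
```

Emit:
apply_moves(commands=[0,0,0,0,0,0,0.5,0,0,0,0,0,0,0.5], squeeze=60)

```text
t: 36.0
tool_pos: [0.5251, 0.0453, 0.0753]
orientation: [2.568, 1.805, 0.006]
force: [-0.3, 0.4, -1.2]
opening: 0.0157
```

```bash
python3 -c "
from h import *
s,R=st();print(tr(s['tool_pos']),R[:,2])"
```

```text
t 36.0 pos [0.5251 0.0453 0.0753] z [ 0.005 -0.    -1.   ] jaw -0.345 F [-0.3  0.4 -1.2] op 0.0157 q [-0.01  0.05  1.85 -0.    1.24  0.33]
(np.float64(0.0015), np.float64(0.0001)) [ 4.87984210e-03 -8.91865272e-05 -9.99988090e-01]
```

Emit:
apply_moves(commands=[0,0,1,0,0,0,0.5,0,0,2,0,0,0,0.5,0,0,3,0,0,0,0.5,0,0,3,0,0,0,0.5,0,0,3,0,0,0,0.5,0,0,3,0,0,0,0.5,0,0,2,0,0,0,0.5,0,0,1,0,0,0,0.5])

```text
t: 37.0
tool_pos: [0.5205, 0.0453, 0.2603]
orientation: [-2.569, -1.806, 0.003]
force: [0.8, -1.0, -4.9]
opening: 0.0158
```

```bash
python3 -c "
from h import *
s,R=st();print(R[:,2])"
```

```text
t 37.0 pos [0.5205 0.0453 0.2603] z [-0.003 -0.    -1.   ] jaw -0.345 F [ 0.8 -1.  -4.9] op 0.0158 q [-0.01 -0.09  1.64 -0.    1.6   0.33]
[-2.61219758e-03 -4.97674099e-05 -9.99996587e-01]
```

Emit:
apply_moves(commands=[0,0,0,0.017,-0.036,0,0.5,0,0,0,0.022,-0.045,0,0.5,0,0,0,0.022,-0.045,0,0.5,0,0,0,0.022,-0.045,0,0.5,0,0,0,0.013,-0.027,0,0.5,0,0,0,0,0,0,0.5,0,0,0,0,0,0,0.5,0,0,0,0,0,0,0.5])

```text
t: 38.0
tool_pos: [0.5184, 0.0454, 0.2579]
orientation: [2.529, 1.778, 0.334]
force: [0.1, 0.1, -4.0]
opening: 0.0158
```

```bash
python3 -c "
from h import *
s,R=st();print(R[:,2])"
```

```text
t 38.0 pos [0.5184 0.0454 0.2579] z [ 0.193  0.097 -0.976] jaw -0.357 F [ 0.1  0.1 -4. ] op 0.0158 q [-0.1  -0.31  1.85  0.12  1.42  0.24]
[ 0.19252428  0.09707536 -0.97647876]
```

Tilt is about 12.5°. I'll continue slowly to about 28°.

Emit:
apply_moves(commands=[0,0,0,0.013,-0.027,0,0.5,0,0,0,0.013,-0.027,0,0.5,0,0,0,0.013,-0.027,0,0.5,0,0,0,0.013,-0.027,0,0.5,0,0,0,0.013,-0.027,0,0.5,0,0,0,0.013,-0.027,0,0.5,0,0,0,0.013,-0.027,0,0.5,0,0,0,0.013,-0.027,0,0.5])

```text
t: 39.0
tool_pos: [0.5184, 0.0455, 0.2577]
orientation: [2.441, 1.719, 0.71]
force: [0.0, -0.6, -4.3]
opening: 0.0156
```

Emit:
apply_moves(commands=[0,0,0,0.013,-0.027,0,0.5,0,0,0,0.013,-0.027,0,0.5,0,0,0,0,0,0,0.5,0,0,0,0,0,0,0.5,0,0,0,0,0,0,0.5,0,0,0,0,0,0,0.5])

```text
t: 39.75
tool_pos: [0.5182, 0.0452, 0.2576]
orientation: [2.413, 1.698, 0.801]
force: [-0.2, 0.0, -4.7]
opening: 0.0156
```

```bash
python3 -c "
from h import *
s,R=st();print(R[:,2])
T=lambda p:None
for c in('top','scene'):
  a,d=read_camera(c);m=camera_model(c);cv2.imwrite('pics/n_%s.png'%c,cv2.resize(a[100:280,150:340],None,fx=3,fy=3) if c=='top' else a)
  for q in ('tray_floor','tray_corner','pot_orange_mid','pot_yellow_mid','pot_blue_mid','pot_red_mid'):
    print(c,q,[(np.round(w(r['point'],m),3).tolist(),round(r['conf'],2)) for r in spot_point(q,c)[:2]])
"
```

```text
t 39.75 pos [0.5182 0.0452 0.2576] z [ 0.459  0.225 -0.859] jaw -0.42 F [-0.2  0.  -4.7] op 0.0156 q [-0.26 -0.61  2.14  0.37  1.21  0.02]
[ 0.4594251   0.22462819 -0.85934321]
top tray_floor [([0.546, 0.062, 0.197], 0.65)]
top tray_corner []
top pot_orange_mid [([0.434, 0.063, 0.157], 0.57), ([0.481, -0.186, 0.019], 0.55)]
top pot_yellow_mid []
top pot_blue_mid []
top pot_red_mid []
scene tray_floor [([0.551, 0.055, 0.193], 0.69)]
scene tray_corner [([0.409, 0.022, 0.111], 0.74)]
scene pot_orange_mid [([0.616, -0.332, 0.02], 0.85), ([0.433, 0.062, 0.156], 0.64)]
scene pot_yellow_mid []
scene pot_blue_mid [([0.394, 0.414, -0.001], 0.66), ([0.45, 0.012, 0.15], 0.5)]
scene pot_red_mid [([0.49, -0.005, 0.168], 0.56), ([0.622, -0.449, 0.002], 0.54)]
```

View pics/n_top.png

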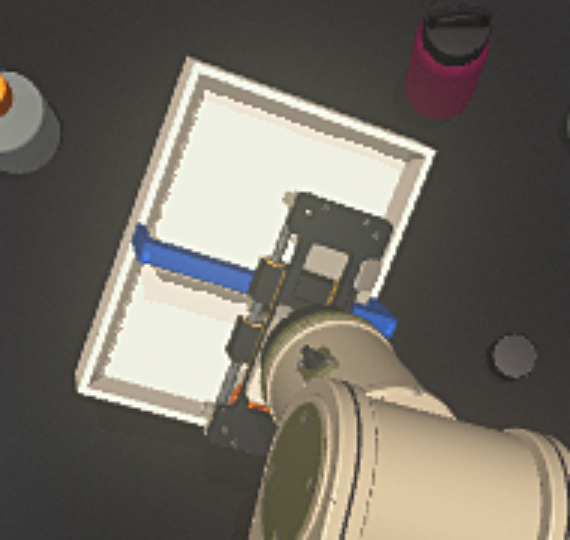

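The top view shows the far half of the tray empty, so the pots have run to the green corner under the gripper. I'll check with the other cameras.

```bash
cat > chk.py <<'E'
from h import *
s,R=st()
F=np.stack([R[:,1],np.cross(-R[:,2],R[:,1]),-R[:,2]],1)   # tray axes
o=s['tool_pos']-.019*R[:,2]-.087*F[:,2]-.002*F[:,2]
print('slopes deg',np.degrees(np.arcsin(F[2,:2])),'corner',o+F@[-.135,-.1,0],'floor',o)
for c in('scene','top','wrist'):
    a,d=read_camera(c);m=camera_model(c)
    if c!='top': cv2.imwrite(f'pics/p_{c}.png',a)
    H,S,V=cv2.split(cv2.cvtColor(a,cv2.COLOR_BGR2HSV));P,u,v=deproj(d>0,d,m);h,sa,va=H[v,u],S[v,u],V[v,u]
    L=(P-o)@F; ins=(abs(L[:,0])<.14)&(abs(L[:,1])<.105)&(L[:,2]>.01)&(L[:,2]<.055)
    for n,q in dict(o=(h>5)&(h<20),y=(h>22)&(h<36),b=(h>100)&(h<130),r=(h<4)|(h>174)).items():
        k=ins&q&(sa>120)&(va>50)
        if k.sum()>15: print(c,n,k.sum(),np.median(L[k],0).round(3),L[k].max(0).round(3))
E
python3 chk.py
python3 - <<'E'
import cv2
a=cv2.imread('pics/p_scene.png')[90:250,150:340];b=cv2.imread('pics/p_wrist.png')
cv2.imwrite('pics/q.png',cv2.hconcat([cv2.resize(a,(400,337)),cv2.resize(b,(400,337))]))
E
```

```text
t 40.45 pos [0.5181 0.045  0.2576] z [ 0.46   0.225 -0.859] jaw -0.42 F [ 0.4  0.  -4.5] op 0.0153 q [-0.26 -0.61  2.14  0.37  1.21  0.02]
slopes deg [20.89877227 21.50518897] corner [0.41035105 0.02248475 0.11259917] floor [0.55023285 0.06075244 0.19741465]
scene o 52 [-0.097 -0.046  0.034] [-0.086 -0.023  0.04 ]
scene b 28 [-0.069 -0.074  0.037] [0.008 0.103 0.053]
scene r 55 [-0.026 -0.08   0.035] [-0.014 -0.05   0.037]
top o 24 [-0.11  -0.031  0.038] [-0.1   -0.021  0.04 ]
wrist o 2978 [-0.113 -0.035  0.041] [-0.09  -0.02   0.043]
```

View pics/q.png

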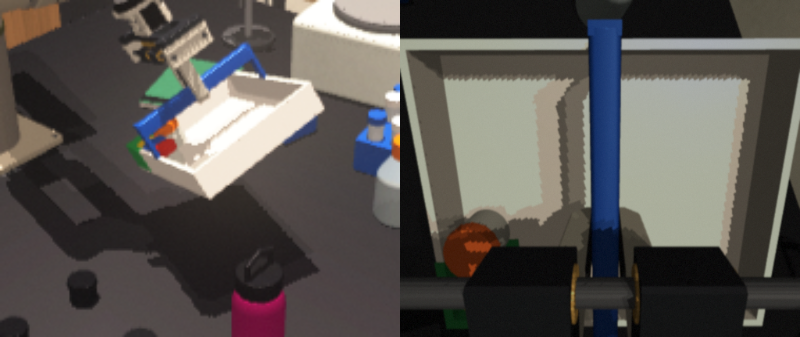

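```bash
python3 -c "
from h import *
a=cv2.imread('pics/p_scene.png');m=camera_model('scene')
s,R=st();F=np.stack([R[:,1],np.cross(-R[:,2],R[:,1]),-R[:,2]],1);o=s['tool_pos']-.019*R[:,2]-.089*F[:,2]
for n,l in dict(y=[-.117,-.082,.034],b=[-.079,-.08,.038],r=[-.039,-.08,.038],o=[-.113,-.04,.04]).items():
  g=m['R']@(o+F@np.array(l))+m['t'];print(n,(m['intrinsics']@g/g[2]).round(1))
c=a[140:180,200:250];c=cv2.convertScaleAbs(c,alpha=1.5);cv2.imwrite('pics/r.png',cv2.resize(c,None,fx=14,fy=14,interpolation=cv2.INTER_CUBIC))
"
```

```text
t 40.6 pos [0.5181 0.045  0.2576] z [ 0.46   0.225 -0.859] jaw -0.42 F [-0.4 -0.4 -4.7] op 0.0152 q [-0.26 -0.61  2.14  0.37  1.21  0.02]
y [218.6 156.3   1. ]
b [222.3 156.4   1. ]
r [226.6 158.    1. ]
o [227.8 147.6   1. ]
```

View pics/r.png

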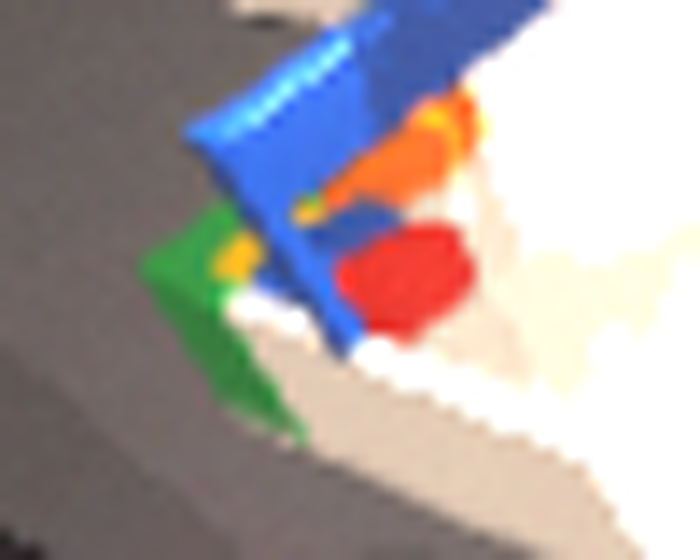

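In the crop the yellow lid is in the corner at (237,258), with blue (360,230) and red (410,280) in a row beside it and orange (420,150) on the other wall, all upright. I'm handing in.

```bash
python3 -c "
from h import *
st();close_job()"
```

```text
t 40.6 pos [0.5181 0.045  0.2576] z [ 0.46   0.225 -0.859] jaw -0.42 F [-0.4 -0.4 -4.7] op 0.0152 q [-0.26 -0.61  2.14  0.37  1.21  0.02]
the job is handed in; nothing more can be done
```

The job is handed in at 40.6 s. The arm is holding the tray up by the blue bar and tilted, with all four pots gathered in the green corner. The hand-in reports no verdict.

**What I did:** I set the orange and yellow pots upright in the level tray and released them. I then gripped the bar with 60 N, raised the tray about 18 cm and tipped it slowly. My first descent on the orange pot knocked it over. I stood it up again, lid up, on a free patch of bench and regrasped it before placing it.

**Last checks:**
- **Tilt and height:** both sides slope about 21° to the corner, for a total tilt of about 31°. The corner is about 11 cm above the bench.
- **Grip and load:** the wrist force is about 4.7 N, which matches the tray plus four pots.
- **Pots:** in the last close crop all four lids sit upright in the corner: yellow in the corner itself, blue then red along one wall, and orange on the other. The centres I measured, and the ones I worked out from how the pots are packed, are about 0.1 m or less from the corner, inside the 145 mm limit.

**Weaker checks:** the gripper or bar hid part of the corner. The networks did not report the yellow pot at the end, and the depth data on the blue one was mixed with the bar. Those two rest on the crop and the geometry. I did not remeasure the bottles, tip box or marker at the end. The arm never recorded a contact force of more than a few newtons.

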